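# Close a snap-cap vial in the capping press

## Robot

A 7-joint arm with a two-finger parallel gripper is mounted at the origin on a cart in front of the work surface, level with it; the furniture and walls round the work are solid. World frame = base frame: x ahead of the robot, y to its left, z up, the work surface at z = 0. Lengths are in m, angles in rad, forces in N, time in s.
With the tool pointing down it reaches from about 0.425 to 0.875 m from the base axis. Payload 4.7 kg.
Tool frame: the origin (TCP) lies between the finger pads; the fingertips stand 22 mm ahead of it and the grasp point (between the pads) lies 3 mm ahead of it; z points along the fingers, y is the line along which they close (so a half turn about z gives the same grasp; the last joint's range is limited). The gripper opens to 87 mm and grips with 3 to 60 N. Pads are 19 mm wide; open, the fingers measure 117 mm over their backs; the gripper's body (75 mm by 190 mm) begins 51 mm behind the grasp point.
Start: joints at [1.116, 0.321, -0.07, 1.45, 0.023, 1.371, -0.057], TCP at [0.294, -0.58, 0.245] pointing down, gripper open.
Joint ranges: [-2.86, 2.86], [-0.3, 2.09], [-1.38, 1.24], [0.06, 2.45], [-1.56, 4.7], [0.09, 2.05], [-2.69, 2.69]. Speed limits (rad/s): [2.57, 2.57, 3.14, 3.14, 3.14, 3.14, 3.14].

## Interface

Orientations are given as a rotation vector (axis times angle).
In Python, from bench import ctrl gives the robot as it stands. The module is installed in compiled form; this text tells all that it offers.
- The arm moves only by the tool send_rows, never from a script. Its argument "motion" is a list of rows, each an object with "claw": the opening, from -1 (shut) to 1 (fully open); "slide": the shift along the tool's x, y, z in mm, a list of three; "delta_rot": the turn, a rotation vector about the tool's x, y, z in rad, a list of three. In form: [{"claw": claw, "slide": [x, y, z], "delta_rot": [ax, ay, az]}, ...]. A call has 1 to 5 rows; each row is the pose to reach, as a shift and turn from the pose commanded when the call began, along the tool's axes at that moment; what a row does not reach only later rows make up. A row lasts 1/10 s, in which the tool goes at most 50 mm and 8.59 degrees, less where a joint would pass 70% of its speed; a pose out of reach is approached as far as the arm can. A call with a gripper value outside its range is refused whole. The fingers move at their own pace and stop on an object; "grip_force" is the grip in N (left out, the last holds). Time passes only in rows, so rows that repeat a pose let the fingers close. It gives the time, the measured TCP pose, the force, the opening and the grip force at its end, in the units of the state.
- ctrl.get_state(): the state, without advancing time (a new reading comes with each control period).
- ctrl.get_image(name): name is "scene" or "side" or "wrist"; returns a dict with "color" (400x640x3 uint8, blue, green, red), "fx", "fy", "cx", "cy" (pixels), "pose" (4x4, takes a point from camera to world coordinates). Camera axes: x right, y down, z forward; pixel columns grow to the right and rows downward; lengths in m; the calibration is good to about 2 mm. A picture is of the moment at which its call begins. There is no depth.
- ctrl.close_job(): hands the job in; it is judged then, once.
The state is a dict: "time": time; "joint_positions": joint angles; "qd": joint speeds; "joint_torque": joint torques, N m; "position": TCP position; "tool_rot": TCP orientation; "ft_force": force on the tool from outside, world axes, zero at the start; "torque": the same for the moment, N m; "grip_width": opening from 0.0 (shut) to 1.0 (fully open); "grip_force": force on a finger pad.
Only numpy, scipy, OpenCV 4.12 (cv2) and the standard library are available. Lean on these libraries where they do the work, as an engineer would, in place of code of your own. Each camera call takes 0.05 s, during which the arm holds its last target. There are 200 camera calls.

## Task

One of the two amber specimen vials still has its snap cap standing proud of the shoulder: close it with the capping press. Stand that vial in the round nest of the pulled-out carriage, slide the carriage in to its stop, then press the plunger head right down to its stop so that the cap is pushed fully home, and let the plunger spring back up. Leave the closed vial under the plunger, and do not disturb the other vial or the black objective can.

Things in the scene. Friction and masses are not known exactly. Their poses are not given: they have to be found in the camera images.
- press: Bench capping press, fixed: grey base plate 104 wide, 12 thick, from x = -168 to +94 mm. Origin: on the bench, straight below the plunger axis; x = carriage's way in, towards the column; y left; z up. Arm and round barrel (44 mm across, on the plunger axis) fill z = 110 to 155 mm. Column at x = +68, 24 across, 164 high, with a clamp knob out to y = +48.
- carriage (a joint): Carriage of the press, m: 0 = pulled out to the front (loading position, 110 mm in front of the plunger axis), 0.110 = in at its stop, with the nest straight under the plunger. It starts at 0 to 0.012, slides along the press's +x with about 1.5 N of friction and stays where it is left.
- nest (a point): Centre of the nest's floor in the carriage (moves with it), axes as the press's. Round recess 40 mm across, 6 mm deep, chamfered rim, in an aluminium block 66 (x) x 60 (y) mm whose top is 6 mm above this point and 27 mm above the bench; the rails beside it are lower. At the start it is 98 to 110 mm in front of the plunger axis.
- carriage_knob (a point): Middle of the carriage's black grip knob, 75 mm in front of the nest (press -x), 42 mm above the bench; moves with the carriage. Upright, round, 18 mm across, its grip part from 9 mm below to 10 mm above this point; it stands on a flat tongue 22 mm wide whose top is 21 mm below this point. Pinch it from above, or push it.
- plunger (a joint): Plunger of the press, m: 0 = up, 0.016 = down at its hard stop. A spring pushes it back up: about 2.5 N at the top and 6 N at the stop; driving a cap home takes about 5 N more, so some 11 N in all, plus whatever is needed to be sure of the stop.
- plunger_head (a point): Centre of the top of the plunger's black mushroom head, 44 mm across, flat over its middle 20 mm, 193 mm above the bench when up; moves with the plunger. Press it straight down from above. The white foot at the plunger's lower end, 28 mm across, clears a proud cap in the nest by 7 mm when up; at the stop it leaves the cap home.
- vial: The vial to close, loose, upright, about 72 g: amber glass, paper band. Origin: centre of its underside, z up. Straight body 36 mm across up to 40 mm (grip here), shoulder to 44 mm, neck 25 mm across. White cap 32 mm across, 14 mm high, 8 to 9 mm proud: a gap of bare neck shows under it and its top is at 66 to 67 mm (58 when home). Yaw is free.
- vial_cap (a joint): Cap of that vial, m: 0 = 9 mm proud, 0.009 = fully home on the shoulder. It starts at 0 to 0.001; friction of about 5 N holds it where it is.
- closed_vial: The other vial, loose, the same except that its cap is already fully home (58 mm high, no gap). Origin: centre of its underside. Bystander.
- objective_can: Black round objective canister, 44 mm across, 53 mm high, loose, standing to the left of the press. Origin: centre of its underside. Bystander.
- microscope: Large white inverted microscope, fixed, behind and to the right of the work; not used, only an obstacle some 0.6 m tall. Origin: on the bench under its middle, axes as the world's. Its stand begins 250 mm in front of the origin (-x) and its eyepieces overhang to 275 mm in front; it spans 190 mm to either side. Swing the arm round in front of it, drawn in.

How it is judged:
On the way, in this order (a step that is already met when the one before it is completed fails the run):
1. the vial stands in the carriage's nest, its cap still proud (horizontal distance between vial and nest below 0.004 m and z of vial in the frame of nest below 0.002 m and angle between vial's own z axis and vertical below 0.08 rad and value of joint vial_cap below 0.004 m), for 0.2 s.
2. the carriage with the vial is in at its stop, the cap still proud (value of joint carriage above 0.107 m and horizontal distance between vial and nest below 0.004 m and z of vial in the frame of nest below 0.002 m and value of joint vial_cap below 0.004 m), for 0.2 s.
3. the plunger is down at its stop (within 1 mm), its foot pressing the cap home (value of joint plunger above 0.015 m and value of joint carriage above 0.107 m and value of joint vial_cap above 0.008 m), for 0.1 s.
At the end, for the whole second after the job is handed in: The cap is home to within 1 mm, the plunger is back up within 1.5 mm, the carriage is in within 4 mm of its stop, and the vial stands upright and still in the nest (within 4 mm of its centre, on its floor, tilted less than 0.08 rad) (value of joint vial_cap above 0.008 m and value of joint plunger below 0.0015 m and value of joint carriage above 0.106 m and horizontal distance between vial and nest below 0.004 m and z of vial in the frame of nest below 0.002 m and angle between vial's own z axis and vertical below 0.08 rad and linear speed of vial below 0.01 m/s); the robot touches nothing.
It fails at once if the other vial is shifted more than 30 mm or tipped (distance of closed_vial from where it was at the start of the episode above 0.03 m or angle between closed_vial's own z axis and vertical above 0.5 rad).
It fails at once if the objective can is shifted more than 30 mm or tipped (distance of objective_can from where it was at the start of the episode above 0.03 m or angle between objective_can's own z axis and vertical above 0.5 rad).
It also fails if it takes over 64 s, if anything falls off the work surface, if the arm or the gripper's body presses on something with over 40 N, if the wrist force passes 120 N, or if a joint passes its speed limit or range.

## Working session

There is one attempt and no reset: what is moved stays moved. The work goes in short steps, Python scripts to look and compute and a tool call to move; the robot and the scene stay as the last step left them, time stands still between calls to the robot, and variables do not carry over. Pictures are saved under pics/ and viewed, at most 10 in all, crops included, and the job is handed in when it is done.

Besides the shell and the picture viewer there is one more tool, called after "Emit:" by a JSON object that holds its "op" and its "data". send_rows: Moves the arm, as the interface text tells. Its arguments: {"type":"object","properties":{"motion":{"type":"array","items":{"type":"object","properties":{"claw":{"type":"number"},"slide":{"type":"array","items":{"type":"number"}},"delta_rot":{"type":"array","items":{"type":"number"}}}}},"grip_force":{"type":"number"}},"required":["motion"]}

```bash
mkdir -p pics; cat > h.py <<'E'
import numpy as np,cv2
from bench import ctrl
from scipy.spatial.transform import Rotation as R
def snap(n,f):
    d=ctrl.get_image(n); cv2.imwrite('pics/'+f+'.png',d['color']); np.savez('pics/'+f,**{k:d[k] for k in('fx','fy','cx','cy','pose')}); return d
def ray(f,u,v):
    d=np.load('pics/'+f+'.npz'); T=d['pose']; r=T[:3,:3]@[(u-d['cx'])/d['fx'],(v-d['cy'])/d['fy'],1]; return T[:3,3],r/np.linalg.norm(r)
def onz(f,u,v,z):
    o,r=ray(f,u,v); return o+r*(z-o[2])/r[2]
def tri(*obs):
    A=0;b=0
    for o in obs:
        p,r=ray(*o); M=np.eye(3)-np.outer(r,r); A=A+M; b=b+M@p
    x=np.linalg.solve(A,b); res=[np.linalg.norm(np.cross(x-ray(*o)[0],ray(*o)[1])) for o in obs]
    return x.round(4),np.round(res,4)
def proj(f,p):
    d=np.load('pics/'+f+'.npz'); T=d['pose']; c=T[:3,:3].T@(np.array(p)-T[:3,3]); return d['fx']*c[0]/c[2]+d['cx'],d['fy']*c[1]/c[2]+d['cy']
def togo(p,rotv=None):
    s=ctrl.get_state(); Rt=R.from_rotvec(s['tool_rot']); print('t',s['time'],'slide mm',(Rt.inv().apply(np.array(p)-s['position'])*1000).round(1))
E
python3 - <<'E'
from h import *
for n in('scene','side'):
    d=snap(n,n+'0'); print(n,d['fx'],d['pose'].round(3).tolist())
s=ctrl.get_state(); print(s)
print(R.from_rotvec(s['tool_rot']).as_matrix().round(3))
E
```

```text
scene 406.67592055338696 [[-0.787, -0.379, 0.487, 0.051], [-0.617, 0.46, -0.638, 0.775], [0.018, -0.803, -0.596, 0.773], [0.0, 0.0, 0.0, 1.0]]
side 466.6700693047584 [[-0.997, -0.062, 0.044, 0.511], [-0.073, 0.592, -0.803, 1.151], [0.024, -0.803, -0.595, 0.887], [0.0, 0.0, 0.0, 1.0]]
{'time': 0.1, 'joint_positions': array([ 1.1160627 ,  0.32171862, -0.07008654,  1.45154222,  0.0226138 ,
        1.37079021, -0.05687534]), 'qd': array([ 0.00155735, -0.0027809 ,  0.001816  , -0.00350318, -0.001477  ,
       -0.00193494,  0.00050014]), 'joint_torque': array([-1.07262229e-04, -4.92573059e+01, -4.05630218e-01, -3.13398242e+01,
       -6.41041668e-02,  3.94743495e-02,  1.00096520e-04]), 'position': array([ 0.29345227, -0.57948348,  0.24359593]), 'tool_rot': array([-3.05409475e+00, -7.29431341e-01,  7.69620238e-04]), 'ft_force': array([ 0.13381381,  0.76993114, -0.08587724]), 'torque': array([0.03259224, 0.0059028 , 0.00556878]), 'grip_force': 0.0, 'grip_width': 1.0018715588122031}
[[ 0.892  0.452 -0.001]
 [ 0.452 -0.892  0.001]
 [-0.    -0.002 -1.   ]]
```

View pics/scene0.png

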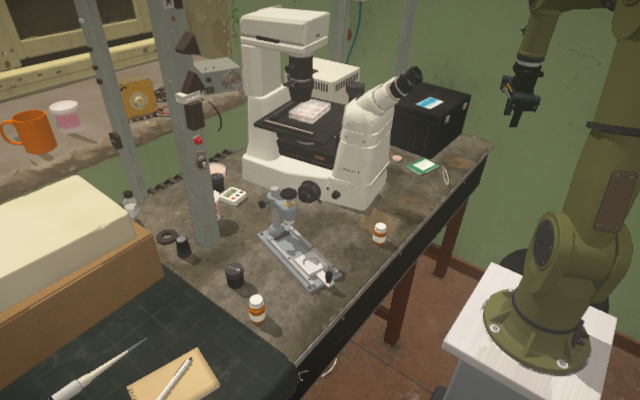

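View pics/side0.png

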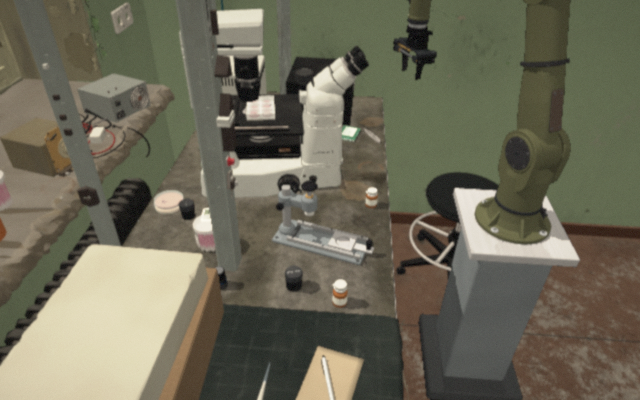

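The scene image shows one vial at (257,308), one at (380,233), the press at about (300,245) and the can at (235,275). The side image shows the same vials at (340,292) and (371,197). I'll enlarge both.

```bash
python3 - <<'E'
import cv2,numpy as np
a=cv2.imread('pics/scene0.png')[180:330,220:400]; b=cv2.imread('pics/side0.png')[170:310,265:395]
f=lambda i,s:cv2.resize(i,None,fx=s,fy=s,interpolation=cv2.INTER_CUBIC)
cv2.imwrite('pics/c1.png',f(a,4)); cv2.imwrite('pics/c2.png',f(b,4))
E
```

```text
(no output)
```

View pics/c1.png

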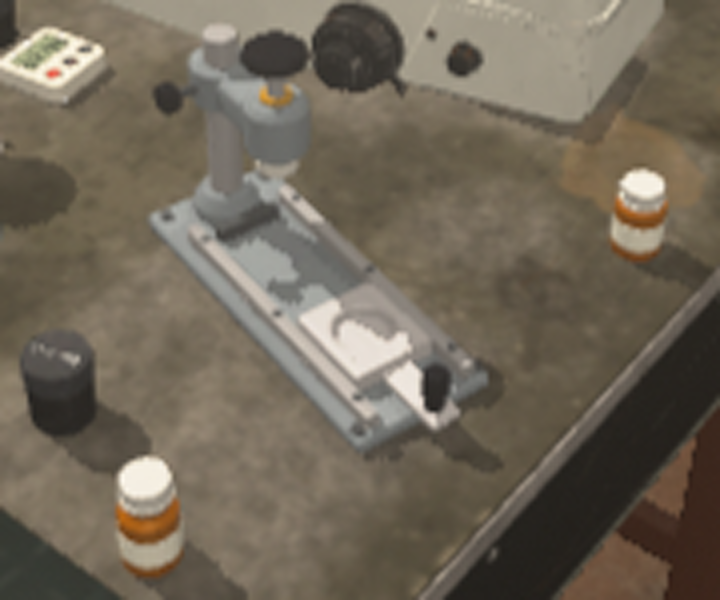

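View pics/c2.png

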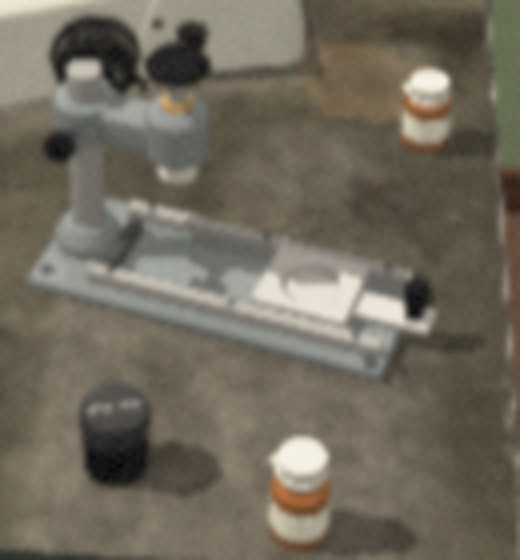

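```bash
python3 - <<'E'
from h import *
P=dict(leftcap=((146,476),(302,453)),rightcap=((642,184),(430,82)),head=((274,53),(178,64)),knobtop=((436,370),(418,284)),nest=((368,328),(312,283)),can=((57,352),(115,400)),blockL=((300,317),(250,303)),blockF=((365,384),(346,321)))
for k,(a,b) in P.items(): print(k,*tri(('scene0',220+a[0]/4,180+a[1]/4),('side0',265+b[0]/4,170+b[1]/4)))
for h in(.058,.0665):
  for n,x in(('L',P['leftcap']),('R',P['rightcap'])):
    p1=onz('scene0',220+x[0][0]/4,180+x[0][1]/4,h);p2=onz('side0',265+x[1][0]/4,170+x[1][1]/4,h);print(h,n,p1.round(4),p2.round(4))
E
```

```text
leftcap [0.5089 0.371  0.0629] [0.0005 0.0005]
rightcap [ 0.4279 -0.0333  0.056 ] [0.0002 0.0002]
head [0.6063 0.1462 0.1841] [0.0001 0.0001]
knobtop [0.438  0.1943 0.0491] [0.0004 0.0004]
nest [0.5094 0.1695 0.0214] [0.0001 0.0001]
can [0.6267 0.3286 0.0523] [0.0016 0.0016]
blockL [0.5518 0.1881 0.0174] [0.0015 0.0015]
blockF [0.484  0.2045 0.0176] [0.0017 0.0017]
0.058 L [0.5117 0.3687 0.058 ] [0.5092 0.3656 0.058 ]
0.058 R [ 0.4267 -0.0307  0.058 ] [ 0.4282 -0.0308  0.058 ]
0.0665 L [0.5062 0.3735 0.0665] [0.5092 0.3737 0.0665]
0.0665 R [ 0.4222 -0.0211  0.0665] [ 0.429  -0.0186  0.0665]
```

```bash
cat >> h.py <<'E'
def rows(W,claw=1):
    "W: (x,y,z mm, azimuth deg of tool x) -> rows"
    s=ctrl.get_state(); Rt=R.from_rotvec(s['tool_rot']); X=Rt.as_matrix()[:,0]; a0=np.degrees(np.arctan2(X[1],X[0])); p=s['position']*1000
    print('now t',round(s['time'],2),p.round(1),'az',a0.round(2),'z',Rt.as_matrix()[:,2].round(3),'F',s['ft_force'].round(1),'g',s['grip_width'],'j',s['joint_positions'].round(2))
    for w in W:
        d=Rt.inv().apply(np.array(w[:3])-p); rz=-np.radians(w[3]-a0)
        print([round(v,1) for v in d.tolist()],round(rz,3))
E
python3 - <<'E'
from h import *
print(tri(('scene0',416,76),('side0',360,55)))
c=lambda r,a:(r*np.cos(np.radians(a)),r*np.sin(np.radians(a)))
W=[]
for i,(r,a) in enumerate([(620,-63),(580,-63),(540,-60),(510,-53),(490,-46),(480,-40),(470,-33),(470,-26),(470,-19),(470,-12),(470,-5),(470,2),(470,9),(470,16),(480,23)]):
    W.append((*c(r,a),min(320,250+20*i),min(164,27+8.2*(i+1))))
rows(W)
E
```

```text
(array([ 0.4929, -0.2498,  0.4027]), array([0.0012, 0.0012]))
now t 0.1 [ 293.5 -579.5  243.6] az 26.87 z [-0.001  0.001 -1.   ] F [ 0.1  0.8 -0.1] g 1.0018715588122031 j [ 1.12  0.32 -0.07  1.45  0.02  1.37 -0.06]
[1.5, -29.6, -6.4] -0.145
[1.4, -69.6, -26.3] -0.289
[29.6, -110.4, -46.2] -0.432
[89.8, -147.6, -66.2] -0.575
[144.4, -181.4, -76.1] -0.718
[188.7, -208.3, -76.1] -0.861
[236.0, -243.2, -76.0] -1.004
[283.8, -275.0, -76.0] -1.147
[327.4, -312.4, -75.9] -1.29
[366.0, -354.8, -75.9] -1.434
[399.2, -401.6, -75.8] -1.577
[426.5, -452.0, -75.7] -1.72
[447.4, -505.5, -75.6] -1.863
[461.7, -561.1, -75.5] -2.006
[479.0, -617.3, -75.4] -2.149
```

```bash
python3 - <<'E'
from h import *
c=lambda r,a:(r*np.cos(np.radians(a)),r*np.sin(np.radians(a)))
W=[]
for i,(r,a) in enumerate([(610,-63),(565,-63),(520,-63),(480,-63),(450,-62),(450,-60),(450,-58),(450,-56),(450,-53),(450,-50),(450,-45),(450,-39),(450,-33),(450,-27),(450,-21),(450,-15),(450,-9),(450,-3),(450,3),(450,9)]):
    W.append((*c(r,a),min(280,244+8*i),min(164,27+8.5*(i+1))))
rows(W)
E
```

```text
now t 0.1 [ 293.5 -579.5  243.6] az 26.87 z [-0.001  0.001 -1.   ] F [ 0.1  0.8 -0.1] g 1.0018715588122031 j [ 1.12  0.32 -0.07  1.45  0.02  1.37 -0.06]
[1.5, -39.6, -0.3] -0.151
[1.4, -84.6, -8.3] -0.299
[1.3, -129.6, -16.2] -0.447
[1.2, -169.6, -24.1] -0.596
[9.0, -199.7, -32.1] -0.744
[24.7, -200.3, -36.1] -0.892
[40.4, -201.4, -36.1] -1.041
[56.0, -203.1, -36.1] -1.189
[79.3, -206.6, -36.1] -1.338
[102.3, -211.4, -36.1] -1.486
[140.1, -222.0, -36.0] -1.634
[184.1, -238.9, -36.0] -1.783
[226.0, -260.4, -36.0] -1.931
[265.4, -286.2, -36.0] -2.079
[302.0, -315.9, -35.9] -2.228
[335.2, -349.3, -35.9] -2.376
[364.8, -386.0, -35.8] -2.393
[390.3, -425.5, -35.7] -2.393
[411.6, -467.5, -35.7] -2.393
[428.4, -511.6, -35.6] -2.393
```

Emit:
{"op": "send_rows", "data": {"motion": [{"claw":1,"slide":[1,-40,0],"delta_rot":[0,0,-0.149]},{"claw":1,"slide":[1,-85,-8],"delta_rot":[0,0,-0.298]},{"claw":1,"slide":[1,-130,-16],"delta_rot":[0,0,-0.447]},{"claw":1,"slide":[1,-170,-24],"delta_rot":[0,0,-0.596]},{"claw":1,"slide":[9,-200,-32],"delta_rot":[0,0,-0.745]}]}}

```text
time: 0.6
position: [0.2093, -0.3956, 0.2764]
tool_rot: [-2.576, -1.797, 0.001]
ft_force: [1.1, 0.8, 0.1]
grip_width: 0.998
grip_force: 0.0
```

```bash
python3 - <<'E'
from h import *
c=lambda r,a:(r*np.cos(np.radians(a)),r*np.sin(np.radians(a)))
W=[(*c(450,a),280,z) for a,z in[(-62,78),(-60,86.4),(-57,94.8),(-54,103.2),(-51,111.6)]]
rows(W)
E
```

```text
now t 0.6 [ 209.3 -395.6  276.4] az 69.79 z [-0.001  0.001 -1.   ] F [1.1 0.8 0.1] g 0.998446611211178 j [ 1.17 -0.12 -0.14  1.87 -0.02  1.39  0.69]
[-0.9, 2.4, -3.6] -0.143
[11.0, 12.7, -3.7] -0.29
[29.4, 27.3, -3.7] -0.437
[48.7, 40.9, -3.7] -0.583
[68.6, 53.5, -3.7] -0.73
```

Emit:
{"op": "send_rows", "data": {"motion": [{"claw":1,"slide":[-1,2,-4],"delta_rot":[0,0,-0.145]},{"claw":1,"slide":[11,13,-4],"delta_rot":[0,0,-0.29]},{"claw":1,"slide":[29,27,-4],"delta_rot":[0,0,-0.437]},{"claw":1,"slide":[49,41,-4],"delta_rot":[0,0,-0.583]},{"claw":1,"slide":[69,54,-4],"delta_rot":[0,0,-0.73]}]}}

```text
time: 1.1
position: [0.2865, -0.3509, 0.2802]
tool_rot: [-1.763, -2.599, -0.0]
ft_force: [0.8, -0.1, 0.6]
grip_width: 0.997
grip_force: 0.0
```

```bash
python3 - <<'E'
from h import *
c=lambda r,a:(r*np.cos(np.radians(a)),r*np.sin(np.radians(a)))
W=[(*c(450,a),280,z) for a,z in[(-45,120),(-39.5,128),(-34,136),(-28.5,144),(-23,152)]]
rows(W)
E
```

```text
now t 1.1 [ 286.5 -350.9  280.2] az 111.7 z [-0.  0. -1.] F [ 0.8 -0.1  0.6] g 0.9974809253194106 j [ 1.05 -0.11 -0.2   1.85 -0.02  1.4   1.23]
[18.6, 41.5, 0.2] -0.145
[37.6, 80.3, 0.2] -0.284
[60.2, 117.1, 0.2] -0.424
[86.2, 151.6, 0.2] -0.564
[115.4, 183.4, 0.2] -0.703
```

Emit:
{"op": "send_rows", "data": {"motion": [{"claw":1,"slide":[18,41,0],"delta_rot":[0,0,-0.145]},{"claw":1,"slide":[37,80,0],"delta_rot":[0,0,-0.284]},{"claw":1,"slide":[60,117,0],"delta_rot":[0,0,-0.424]},{"claw":1,"slide":[86,152,0],"delta_rot":[0,0,-0.564]},{"claw":1,"slide":[115,183,0],"delta_rot":[0,0,-0.703]}]}}

```text
time: 1.6
position: [0.4153, -0.1761, 0.2802]
tool_rot: [-0.76, -3.048, -0.0]
ft_force: [0.4, 0.0, -0.7]
grip_width: 1.002
grip_force: 0.0
```

```bash
python3 - <<'E'
from h import *
c=lambda r,a:(r*np.cos(np.radians(a)),r*np.sin(np.radians(a)))
W=[(*c(450,a),280,z) for a,z in[(-17.5,158),(-12,164),(-6.5,164),(-1,164),(4.5,164)]]
W+=[(*c(r,a),280,164) for r,a in[(450,10),(460,16),(470,22),(480,27),(490,31)]]
rows(W)
E
```

```text
now t 1.6 [ 415.3 -176.1  280.2] az 152.0 z [-0.  0. -1.] F [ 0.4  0.  -0.7] g 1.0015436975530536 j [ 0.81 -0.11 -0.43  1.85 -0.05  1.4   1.48]
[6.9, 42.5, 0.2] -0.105
[16.8, 84.5, 0.2] -0.209
[30.7, 125.4, 0.2] -0.209
[48.4, 164.8, 0.2] -0.209
[69.9, 202.3, 0.3] -0.209
[94.8, 237.5, 0.3] -0.209
[118.5, 280.0, 0.3] -0.209
[147.3, 320.5, 0.3] -0.209
[174.1, 353.7, 0.3] -0.209
[197.0, 380.5, 0.3] -0.209
```

Emit:
{"op": "send_rows", "data": {"motion": [{"claw":1,"slide":[7,42,0],"delta_rot":[0,0,-0.105]},{"claw":1,"slide":[17,84,0],"delta_rot":[0,0,-0.209]},{"claw":1,"slide":[31,125,0],"delta_rot":[0,0,-0.209]},{"claw":1,"slide":[48,165,0],"delta_rot":[0,0,-0.209]},{"claw":1,"slide":[70,202,0],"delta_rot":[0,0,-0.209]}]}}

```text
time: 2.1
position: [0.4488, 0.035, 0.2802]
tool_rot: [-0.447, -3.109, -0.0]
ft_force: [0.8, -0.2, 0.3]
grip_width: 0.999
grip_force: 0.0
```

```bash
python3 - <<'E'
from h import *
d=snap('wrist','w0'); print(d['fx'],d['pose'].round(3).tolist())
c=lambda r,a:(r*np.cos(np.radians(a)),r*np.sin(np.radians(a)))
W=[(*c(r,a),280,164) for r,a in[(450,10),(460,16),(475,22),(495,27),(515,32)]]
rows(W)
for n,p in dict(nest=(.509,.1695,.027),knob=(.438,.194,.052),L=(.509,.371,.065),head=(.606,.146,.193),R=(.428,-.031,.058)).items(): print(n,np.round(proj('w0',p)))
E
```

```text
342.7468742302863 [[0.282, 0.917, 0.283, 0.37], [0.959, -0.269, -0.082, 0.059], [0.001, 0.295, -0.956, 0.42], [0.0, 0.0, 0.0, 1.0]]
now t 2.15 [447.9  43.8 280.6] az 164.22 z [ 0.     0.004 -1.   ] F [-1.2  6.   0. ] g 0.9966287490521166 j [ 0.61 -0.13 -0.69  1.84 -0.09  1.4   1.23]
[13.9, 31.8, 0.8] 0.004
[28.1, 78.3, 1.0] 0.004
[43.7, 127.1, 1.2] 0.004
[55.8, 172.3, 1.3] 0.004
[73.0, 217.5, 1.5] 0.004
nest [438. 176.]
knob [457. 112.]
L [644. 131.]
head [502. 347.]
R [251. 164.]
```

Emit:
{"op": "send_rows", "data": {"motion": [{"claw":1,"slide":[14,38,0],"delta_rot":[0,0,0]},{"claw":1,"slide":[28,82,0],"delta_rot":[0,0,0]},{"claw":1,"slide":[41,125,0],"delta_rot":[0,0,0]},{"claw":1,"slide":[49,155,0],"delta_rot":[0,0,0]},{"claw":1,"slide":[52,165,0],"delta_rot":[0,0,0]}]}}

```text
time: 2.65
position: [0.4444, 0.2099, 0.2806]
tool_rot: [-0.438, -3.11, -0.002]
ft_force: [0.4, 0.0, 0.5]
grip_width: 1.003
grip_force: 0.0
```

```bash
python3 - <<'E'
from h import *
snap('wrist','w1');snap('wrist','w1');d=snap('wrist','w1')
rows([])
for n,p in dict(nest=(.509,.1695,.027),knob=(.438,.194,.052),L=(.509,.371,.065),head=(.606,.146,.193),R=(.428,-.031,.058)).items(): print(n,np.round(proj('w1',p)))
E
```

```text
now t 2.8 [445.4 205.4 280.1] az 163.66 z [-0.001 -0.001 -1.   ] F [-0.1 -0.6 -0.3] g 0.996580495118858 j [ 0.46 -0.01 -0.93  1.75 -0.01  1.39  0.82]
nest [300. 217.]
knob [302. 161.]
L [478. 181.]
head [299. 397.]
R [107. 209.]
```

View pics/w1.png

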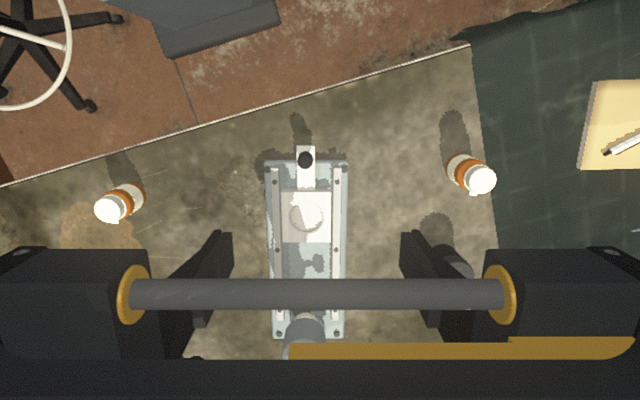

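The wrist view shows both vials, with cap tops at (482,180) and (111,209), the nest at (306,213) and the knob at (306,160). I'll enlarge it.

```bash
python3 - <<'E'
import cv2,numpy as np
i=cv2.imread('pics/w1.png'); f=lambda i,s:cv2.resize(i,None,fx=s,fy=s,interpolation=cv2.INTER_CUBIC)
a=f(i[140:210,440:510],5);b=f(i[170:240,85:155],5);c=f(i[140:250,255:365],5)
o=np.zeros((550,350+550-100,3),np.uint8); o[:275,:250]=a[:275,:250]
o[:275,:250]=a[0:275,0:250] if 0 else f(i[145:200,440:500],5)[:275,:250]
o[275:,:250]=f(i[180:235,90:140],5); o[:,250:]=c
cv2.imwrite('pics/c3.png',o)
E
```

```text
(no output)
```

View pics/c3.png

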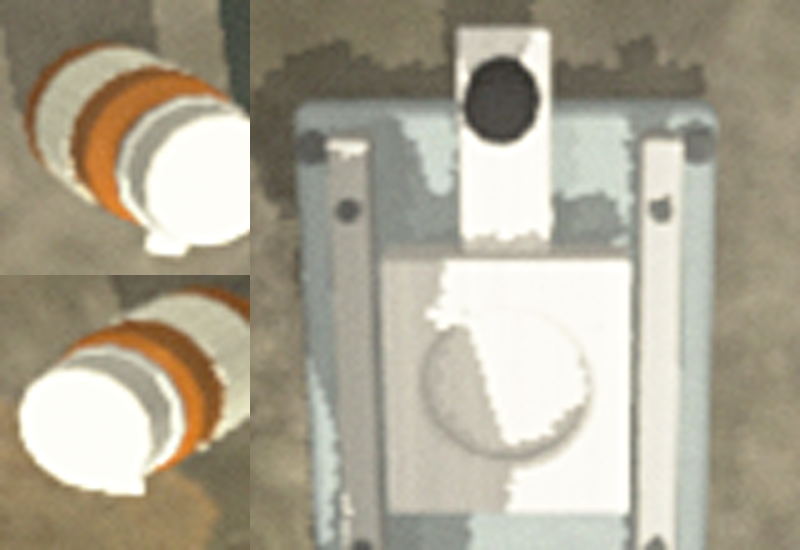

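```bash
python3 - <<'E'
from h import *
S=lambda a:('scene0',220+a[0]/4,180+a[1]/4); D=lambda b:('side0',265+b[0]/4,170+b[1]/4)
C=lambda a:('w1',255+(a[0]-250)/5,140+a[1]/5)
for n,w,s,d in(('L',('w1',482.6,180.6),(146,476),(302,453)),('R',('w1',107,210.6),(642,184),(430,82)),('knob',C((502,100)),(436,370),(418,284)),('nest',C((507,384)),(368,328),(312,283))):
    print(n,tri(w,S(s),D(d)),tri(w,S(s)),tri(w,D(d)))
print('nest27',onz(*C((507,384)),.027),'knob52',onz(*C((502,100)),.052))
K=[onz(*C(p),.027)for p in((383,258),(632,258),(632,514),(385,514))]; print(np.round(K,4)); m=np.mean(K,0);v=(K[2]+K[3]-K[0]-K[1])/2;print(m,np.linalg.norm(v),np.degrees(np.arctan2(v[1],v[0])))
v=(K[0]+K[3]-K[1]-K[2])/2;print(np.linalg.norm(v),np.degrees(np.arctan2(v[1],v[0])))
E
```

```text
L (array([0.5082, 0.374 , 0.0667]), array([0.0013, 0.002 , 0.001 ])) (array([0.5073, 0.3741, 0.0676]), array([0.0015, 0.0015])) (array([0.509 , 0.3747, 0.0675]), array([0.0001, 0.0001]))
R (array([ 0.4288, -0.0338,  0.0557]), array([0.0014, 0.0007, 0.0008])) (array([ 0.4306, -0.0379,  0.0511]), array([0.0006, 0.0006])) (array([ 0.4289, -0.032 ,  0.0578]), array([0.001, 0.001]))
knob (array([0.4375, 0.1974, 0.0519]), array([0.0008, 0.0014, 0.0007])) (array([0.4365, 0.198 , 0.054 ]), array([0.0009, 0.0009])) (array([0.4379, 0.1981, 0.0518]), array([0.0002, 0.0002]))
nest (array([0.5088, 0.1754, 0.0271]), array([0.0025, 0.0031, 0.0007])) (array([0.5073, 0.1763, 0.0298]), array([0.0027, 0.0027])) (array([0.5099, 0.1771, 0.0284]), array([0.0006, 0.0006]))
nest27 [0.51097075 0.17668761 0.027     ] knob52 [0.43773013 0.1981536  0.052     ]
[[0.4716 0.1574 0.027 ]
 [0.4883 0.2148 0.027 ]
 [0.5533 0.1969 0.027 ]
 [0.536  0.1371 0.027 ]]
[0.51230591 0.17654949 0.027     ] 0.0674783040429464 -16.445349955189695
0.0610134173173771 -106.20524563059355
```

The two vials' cap tops stand at 67 mm (left) and 57 mm (right), so the left one, at (0.509, 0.374), is proud. Next I'll move above it.

```bash
python3 - <<'E'
from h import *
rows([(509,374.5,180,163.66),(509,374.5,120,163.66)])
E
```

```text
now t 2.8 [445.4 205.4 280.1] az 163.66 z [-0.001 -0.001 -1.   ] F [-0.1 -0.6 -0.3] g 0.996580495118858 j [ 0.46 -0.01 -0.93  1.75 -0.01  1.39  0.82]
[-13.5, 180.2, 99.9] -0.0
[-13.6, 180.3, 159.9] -0.0
```

Emit:
{"op": "send_rows", "data": {"motion": [{"claw":1,"slide":[-3,40,20],"delta_rot":[0,0,0]},{"claw":1,"slide":[-6,85,45],"delta_rot":[0,0,0]},{"claw":1,"slide":[-10,125,80],"delta_rot":[0,0,0]},{"claw":1,"slide":[-12,160,115],"delta_rot":[0,0,0]},{"claw":1,"slide":[-13.5,180,150],"delta_rot":[0,0,0]}]}}

```text
time: 3.3
position: [0.511, 0.3747, 0.1282]
tool_rot: [0.45, 3.109, -0.001]
ft_force: [-0.2, 0.8, 0.2]
grip_width: 0.999
grip_force: 0.0
```

```bash
python3 - <<'E'
from h import *
for i in range(4): d=snap('wrist','w2')
rows([(509,374.5,33,163.66)])
print(proj('w2',(.509,.3745,.0665)),proj('w2',(.509,.3745,.0)))
s=ctrl.get_state(); T=np.load('pics/w2.npz')['pose']; print(T.round(3).tolist())
E
```

```text
now t 3.5 [509.6 372.8 129. ] az 163.54 z [-0.002 -0.003 -1.   ] F [-0.1 -1.4  0.6] g 0.9968068298847043 j [ 0.02  0.53 -0.92  1.61  0.44  1.23  0.3 ]
[0.9, 1.8, 96.0] -0.002
(np.float64(318.65283591637325), np.float64(222.74850585144625)) (np.float64(318.50320136987654), np.float64(191.83494629294398))
[[0.282, 0.918, 0.277, 0.431], [0.959, -0.269, -0.087, 0.397], [-0.005, 0.29, -0.957, 0.267], [0.0, 0.0, 0.0, 1.0]]
```

View pics/w2.png

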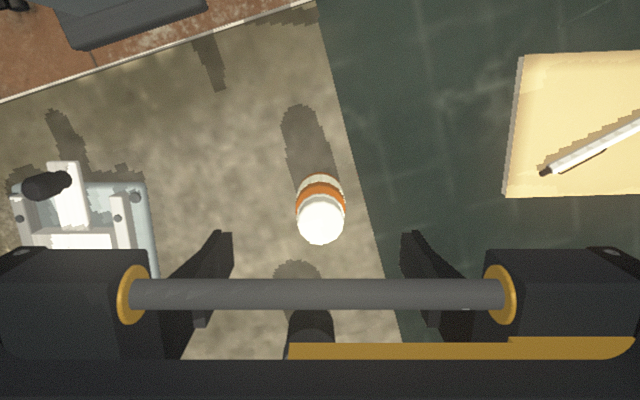

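Emit:
{"op": "send_rows", "data": {"motion": [{"claw":1,"slide":[0.5,2.5,30],"delta_rot":[0,0,0]},{"claw":1,"slide":[0.5,2.5,60],"delta_rot":[0,0,0]},{"claw":1,"slide":[0.5,2.5,82],"delta_rot":[0,0,0]},{"claw":1,"slide":[0.5,2.5,93],"delta_rot":[0,0,0]},{"claw":1,"slide":[0.5,2.5,96],"delta_rot":[0,0,0]}], "grip_force": 15}}

```text
time: 4.0
position: [0.5107, 0.3756, 0.0352]
tool_rot: [0.451, 3.107, -0.002]
ft_force: [-0.2, -0.2, 0.4]
grip_width: 1.002
grip_force: 0.0
```

Emit:
{"op": "send_rows", "data": {"motion": [{"claw":0.2,"slide":[0,0,0],"delta_rot":[0,0,0]},{"claw":0.0,"slide":[0,0,0],"delta_rot":[0,0,0]},{"claw":-0.1,"slide":[0,0,0],"delta_rot":[0,0,0]},{"claw":-0.3,"slide":[0,0,0],"delta_rot":[0,0,0]},{"claw":-0.5,"slide":[0,0,0],"delta_rot":[0,0,0]}], "grip_force": 15}}

```text
time: 4.5
position: [0.5095, 0.3777, 0.0349]
tool_rot: [0.447, 3.109, 0.0]
ft_force: [-0.8, 0.2, 0.5]
grip_width: 0.629
grip_force: 0.0
```

Emit:
{"op": "send_rows", "data": {"motion": [{"claw":-1,"slide":[0,0,0],"delta_rot":[0,0,0]},{"claw":-1,"slide":[0,0,0],"delta_rot":[0,0,0]},{"claw":-1,"slide":[0,0,0],"delta_rot":[0,0,0]},{"claw":-1,"slide":[0,0,0],"delta_rot":[0,0,0]},{"claw":-1,"slide":[0,0,0],"delta_rot":[0,0,0]}], "grip_force": 15}}

```text
time: 5.0
position: [0.5093, 0.3774, 0.0344]
tool_rot: [-0.447, -3.109, 0.001]
ft_force: [0.0, -0.3, 0.2]
grip_width: 0.41
grip_force: 15.0
```

Emit:
{"op": "send_rows", "data": {"motion": [{"claw":-1,"slide":[0,0,-8],"delta_rot":[0,0,0]},{"claw":-1,"slide":[0,0,-30],"delta_rot":[0,0,0]},{"claw":-1,"slide":[0,0,-60],"delta_rot":[0,0,0]},{"claw":-1,"slide":[0,0,-85],"delta_rot":[0,0,0]},{"claw":-1,"slide":[0,0,-95],"delta_rot":[0,0,0]}]}}

```text
time: 5.5
position: [0.5103, 0.3789, 0.1327]
tool_rot: [0.447, 3.106, 0.005]
ft_force: [0.7, 0.6, -1.6]
grip_width: 0.409
grip_force: 15.0
```

```bash
python3 - <<'E'
from h import *
for i in range(4): d=snap('wrist','w3')
rows([(511,176.6,130,163.66)])
E
```

```text
now t 5.7 [509.1 377.  128.5] az 163.62 z [-0.001 -0.001 -1.   ] F [-1.   0.5 -1.8] g 0.4036857712118576 j [ 0.02  0.53 -0.92  1.61  0.44  1.23  0.3 ]
[-58.3, -191.7, -1.3] -0.001
```

Emit:
{"op": "send_rows", "data": {"motion": [{"claw":-1,"slide":[-8,-25,0],"delta_rot":[0,0,0]},{"claw":-1,"slide":[-20,-65,0],"delta_rot":[0,0,0]},{"claw":-1,"slide":[-34,-112,0],"delta_rot":[0,0,0]},{"claw":-1,"slide":[-47,-155,0],"delta_rot":[0,0,0]},{"claw":-1,"slide":[-55,-182,0],"delta_rot":[0,0,0]}]}}

```text
time: 6.2
position: [0.5101, 0.1825, 0.1273]
tool_rot: [-0.453, -3.106, 0.005]
ft_force: [-0.0, -0.7, -0.9]
grip_width: 0.408
grip_force: 15.0
```

Emit:
{"op": "send_rows", "data": {"motion": [{"claw":-1,"slide":[-3,-9,0],"delta_rot":[0,0,0]},{"claw":-1,"slide":[-3,-9.5,0],"delta_rot":[0,0,0]},{"claw":-1,"slide":[-3,-9.5,0],"delta_rot":[0,0,0]}]}}

```text
time: 6.5
position: [0.5105, 0.1789, 0.1291]
tool_rot: [-0.445, -3.109, -0.002]
ft_force: [-0.1, -0.1, -0.9]
grip_width: 0.409
grip_force: 15.0
```

```bash
python3 - <<'E'
from h import *
for i in range(3): d=snap('wrist','w4')
rows([(511,176.6,60,163.66)])
for n,p in dict(nest=(.511,.1766,.027),knob=(.4377,.198,.052),vialtop=(.511,.1766,.130-.0344+.0665),vialbot=(.511,.1766,.130-.0344)).items(): print(n,np.round(proj('w4',p),1))
i=cv2.imread('pics/w4.png')[80:280,210:430]; cv2.imwrite('pics/c4.png',cv2.resize(i,None,fx=3,fy=3,interpolation=cv2.INTER_CUBIC))
E
```

```text
now t 6.65 [510.6 179.7 129.5] az 163.81 z [-0.     0.001 -1.   ] F [-0.5  0.5 -1.2] g 0.4082403913968603 j [ 0.46  0.32 -0.98  1.84  0.29  1.14  0.68]
[-1.3, -2.9, 69.5] 0.003
nest [310.9 202.3]
knob [310.   97.7]
vialtop [306.5 320.7]
vialbot [309.4 242.4]
```

View pics/c4.png

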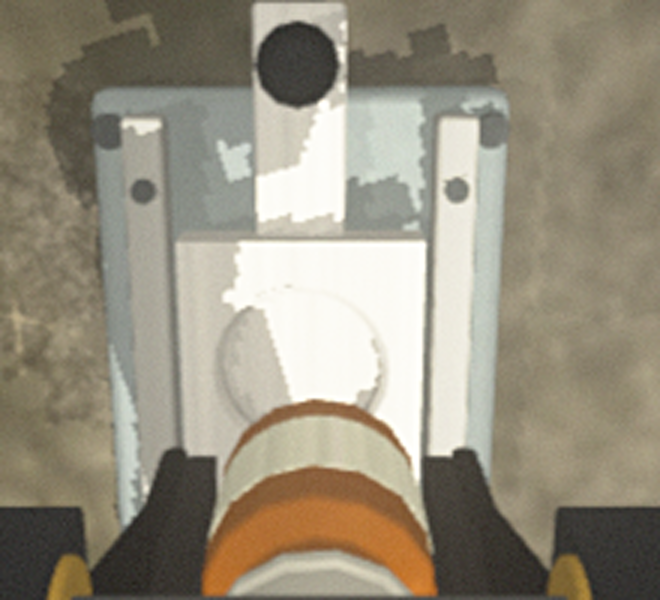

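```bash
python3 - <<'E'
from h import *
far=onz('w4',210+317/3,80+400/3,.0951); print('bottom far edge',far)
X=np.array([np.cos(np.radians(163.8)),np.sin(np.radians(163.8)),0]); print('vial centre',far-X*.018)
print('nest',onz('w4',210+301.5/3,80+366/3,.027), 'top edge',onz('w4',210+301.5/3,80+287/3,.027)-X*.0205)
for u in(177,427): print('block edge',onz('w4',210+u/3,80+240/3,.027))
e=np.mean([onz('w4',210+u/3,80+240/3,.027) for u in(177,427)],0);print('block centre',e-X*.033)
# finger/tcp axis projection
s=ctrl.get_state();p=s['position'];print([proj('w4',(p[0],p[1],z)) for z in(.027,.0951,.108)])
E
```

```text
bottom far edge [0.49555215 0.18471525 0.0951    ]
vial centre [0.51283744 0.17969341 0.0951    ]
nest [0.51064939 0.17635885 0.027     ] top edge [0.51084915 0.1764031  0.027     ]
block edge [0.47164397 0.15672972 0.027     ]
block edge [0.48841824 0.21436554 0.027     ]
block centre [0.5117208  0.17634092 0.027     ]
[(np.float64(314.7275492262442), np.float64(200.70983436606735)), (np.float64(314.51098200917744), np.float64(239.92525160264236)), (np.float64(314.4521768442902), np.float64(250.57353488370478))]
```

Emit:
{"op": "send_rows", "data": {"motion": [{"claw":-1,"slide":[0.4,-3.4,15],"delta_rot":[0,0,0]},{"claw":-1,"slide":[0.4,-3.4,35],"delta_rot":[0,0,0]},{"claw":-1,"slide":[0.4,-3.4,52],"delta_rot":[0,0,0]},{"claw":-1,"slide":[0.4,-3.4,60],"delta_rot":[0,0,0]},{"claw":-1,"slide":[0.4,-3.4,63],"delta_rot":[0,0,0]}]}}

```text
time: 7.15
position: [0.5088, 0.1744, 0.0651]
tool_rot: [-0.446, -3.107, 0.001]
ft_force: [0.3, -0.1, -0.2]
grip_width: 0.408
grip_force: 15.0
```

```bash
python3 - <<'E'
from h import *
for i in range(4): d=snap('wrist','w5')
rows([])
i=cv2.imread('pics/w5.png')[60:240,220:420]; cv2.imwrite('pics/c5.png',cv2.resize(i,None,fx=3,fy=3,interpolation=cv2.INTER_CUBIC))
E
```

```text
now t 7.35 [510.2 174.7  67.1] az 163.64 z [ 0.001  0.    -1.   ] F [ 0.3 -0.3 -0.3] g 0.404576508421547 j [ 0.42  0.4  -0.93  1.9   0.37  1.03  0.62]
```

View pics/c5.png

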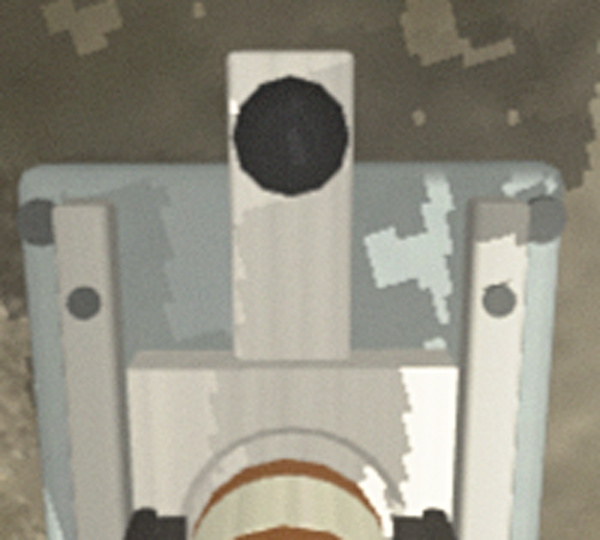

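```bash
python3 - <<'E'
from h import *
X=np.array([np.cos(np.radians(163.65)),np.sin(np.radians(163.65)),0])
print('vial',onz('w5',220+290/3,60+458/3,.0327)-X*.018)
print('nest',onz('w5',220+292/3,60+429/3,.027)-X*.0205)
print('block',np.mean([onz('w5',220+u/3,60+366/3,.027) for u in(128,460)],0)-X*.033)
E
```

```text
vial [0.51199081 0.17522983 0.0327    ]
nest [0.5110756  0.17589968 0.027     ]
block [0.51156022 0.17613078 0.027     ]
```

Emit:
{"op": "send_rows", "data": {"motion": [{"claw":-1,"slide":[0.8,0.5,3],"delta_rot":[0,0,0]},{"claw":-1,"slide":[0.8,0.5,6],"delta_rot":[0,0,0]},{"claw":-1,"slide":[0.8,0.5,8.5],"delta_rot":[0,0,0]},{"claw":-1,"slide":[0.8,0.5,10.5],"delta_rot":[0,0,0]},{"claw":-1,"slide":[0.8,0.5,11],"delta_rot":[0,0,0]}]}}

```text
time: 7.85
position: [0.509, 0.1749, 0.0554]
tool_rot: [-0.448, -3.109, 0.001]
ft_force: [-0.6, -0.4, 2.5]
grip_width: 0.407
grip_force: 15.0
```

Emit:
{"op": "send_rows", "data": {"motion": [{"claw":-1,"slide":[0,0,0],"delta_rot":[0,0,0]},{"claw":-1,"slide":[0,0,0],"delta_rot":[0,0,0]},{"claw":-1,"slide":[0,0,0],"delta_rot":[0,0,0]}]}}

```text
time: 8.15
position: [0.5091, 0.1751, 0.0555]
tool_rot: [0.447, 3.109, 0.0]
ft_force: [0.9, 0.0, -0.5]
grip_width: 0.408
grip_force: 15.0
```

Emit:
{"op": "send_rows", "data": {"motion": [{"claw":-1,"slide":[0,0,0.8],"delta_rot":[0,0,0]},{"claw":-1,"slide":[0,0,0.8],"delta_rot":[0,0,0]},{"claw":-1,"slide":[0,0,0.8],"delta_rot":[0,0,0]}]}}

```text
time: 8.45
position: [0.5094, 0.1751, 0.0554]
tool_rot: [0.447, 3.109, -0.001]
ft_force: [-1.3, -2.3, 5.8]
grip_width: 0.405
grip_force: 15.0
```

Emit:
{"op": "send_rows", "data": {"motion": [{"claw":-0.1,"slide":[0,0,0],"delta_rot":[0,0,0]},{"claw":0.1,"slide":[0,0,0],"delta_rot":[0,0,0]},{"claw":0.5,"slide":[0,0,0],"delta_rot":[0,0,0]},{"claw":0.5,"slide":[0,0,0],"delta_rot":[0,0,0]},{"claw":0.5,"slide":[0,0,0],"delta_rot":[0,0,0]}]}}

```text
time: 8.95
position: [0.509, 0.175, 0.0546]
tool_rot: [-0.447, -3.109, 0.0]
ft_force: [0.6, 0.8, -0.1]
grip_width: 0.709
grip_force: 0.0
```

Emit:
{"op": "send_rows", "data": {"motion": [{"claw":0.5,"slide":[0,0,-20],"delta_rot":[0,0,0]},{"claw":0.5,"slide":[0,0,-45],"delta_rot":[0,0,0]},{"claw":0.5,"slide":[0,0,-70],"delta_rot":[0,0,0]},{"claw":0.5,"slide":[3,0,-85],"delta_rot":[0,0,0]},{"claw":0.5,"slide":[10,0,-90],"delta_rot":[0,0,0]}]}}

```text
time: 9.45
position: [0.5003, 0.1781, 0.1462]
tool_rot: [0.448, 3.107, 0.001]
ft_force: [-0.1, -0.3, 0.1]
grip_width: 0.749
grip_force: 0.0
```

```bash
python3 - <<'E'
from h import *
for i in range(4): d=snap('wrist','w6')
az=np.radians(-16.35); n=np.array([511,176]); k=n-75*np.array([np.cos(az),np.sin(az)]); print(k)
rows([(*k,145,163.65),(*k,48,163.65)])
for q in((.511,.176,.021+.0665),(*k/1000,.052)): print(proj('w6',q))
E
```

```text
[439.0330001  197.11281426]
now t 9.65 [498.7 177.5 143.8] az 163.64 z [-0.001 -0.001 -1.   ] F [0.3 0.5 0.3] g 0.7527366810571177 j [ 0.49  0.27 -1.    1.85  0.25  1.16  0.7 ]
[62.8, 2.1, -1.2] -0.0
[62.7, 2.2, 95.8] -0.0
(np.float64(317.7592049547866), np.float64(242.5373102944191))
(np.float64(317.6992028195856), np.float64(116.23456221551122))
```

View pics/w6.png

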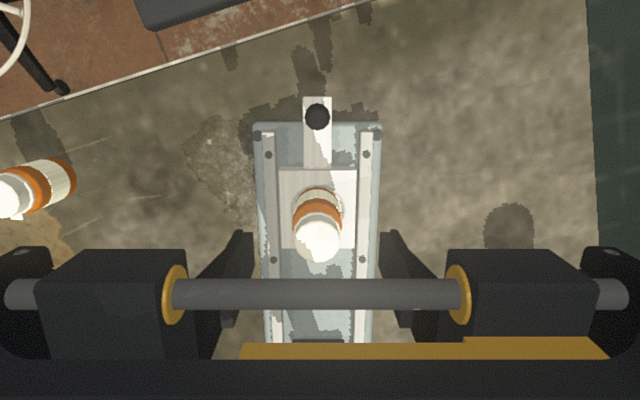

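The vial sits in the nest: its cap is at (318,242) and the knob at (317,116), both within a pixel of where I predicted. Next I'll pinch the knob.

Emit:
{"op": "send_rows", "data": {"motion": [{"claw":0.5,"slide":[20,1,0],"delta_rot":[0,0,0]},{"claw":0.5,"slide":[45,2,0],"delta_rot":[0,0,0]},{"claw":0.4,"slide":[60,2,0],"delta_rot":[0,0,0]},{"claw":0.4,"slide":[62.5,2,20],"delta_rot":[0,0,0]},{"claw":0.4,"slide":[62.5,2,50],"delta_rot":[0,0,0]}], "grip_force": 20}}

```text
time: 10.15
position: [0.4406, 0.1974, 0.0946]
tool_rot: [0.447, 3.107, -0.001]
ft_force: [0.2, -0.3, -0.5]
grip_width: 0.698
grip_force: 0.0
```

Emit:
{"op": "send_rows", "data": {"motion": [{"claw":0.2,"slide":[0,0,20],"delta_rot":[0,0,0]},{"claw":0,"slide":[0,0,36],"delta_rot":[0,0,0]},{"claw":-0.2,"slide":[0,0,43],"delta_rot":[0,0,0]},{"claw":-0.4,"slide":[0,0,45.5],"delta_rot":[0,0,0]},{"claw":-0.5,"slide":[0,0,45.5],"delta_rot":[0,0,0]}]}}

```text
time: 10.65
position: [0.44, 0.1975, 0.0491]
tool_rot: [-0.447, -3.109, -0.0]
ft_force: [0.1, -0.4, -0.2]
grip_width: 0.33
grip_force: 0.0
```

Emit:
{"op": "send_rows", "data": {"motion": [{"claw":-1,"slide":[0,0,0],"delta_rot":[0,0,0]},{"claw":-1,"slide":[0,0,0],"delta_rot":[0,0,0]},{"claw":-1,"slide":[0,0,0],"delta_rot":[0,0,0]},{"claw":-1,"slide":[0,0,0],"delta_rot":[0,0,0]},{"claw":-1,"slide":[0,0,0],"delta_rot":[0,0,0]}]}}

```text
time: 11.15
position: [0.44, 0.1957, 0.0496]
tool_rot: [-0.449, -3.109, 0.005]
ft_force: [-1.9, -5.3, 4.2]
grip_width: 0.196
grip_force: 20.0
```

Emit:
{"op": "send_rows", "data": {"motion": [{"claw":-1,"slide":[-1.5,-1,0],"delta_rot":[0,0,0]},{"claw":-1,"slide":[-5,-1.5,0],"delta_rot":[0,0,0]},{"claw":-1,"slide":[-10,-1.5,0],"delta_rot":[0,0,0]},{"claw":-1,"slide":[-17,-1.5,0],"delta_rot":[0,0,0]},{"claw":-1,"slide":[-25,-1.5,0],"delta_rot":[0,0,0]}]}}

```text
time: 11.65
position: [0.4644, 0.1886, 0.0496]
tool_rot: [0.448, 3.109, -0.001]
ft_force: [-2.6, -3.0, 5.5]
grip_width: 0.193
grip_force: 20.0
```

Emit:
{"op": "send_rows", "data": {"motion": [{"claw":-1,"slide":[-9,0,0],"delta_rot":[0,0,0]},{"claw":-1,"slide":[-18,0,0],"delta_rot":[0,0,0]},{"claw":-1,"slide":[-27,0,0],"delta_rot":[0,0,0]},{"claw":-1,"slide":[-36,0,0],"delta_rot":[0,0,0]},{"claw":-1,"slide":[-44,0,0],"delta_rot":[0,0,0]}]}}

```text
time: 12.15
position: [0.5071, 0.1763, 0.0496]
tool_rot: [0.448, 3.109, 0.0]
ft_force: [-3.6, -2.8, 6.1]
grip_width: 0.198
grip_force: 20.0
```

Emit:
{"op": "send_rows", "data": {"motion": [{"claw":-1,"slide":[-7,0,0],"delta_rot":[0,0,0]},{"claw":-1,"slide":[-13,0,0],"delta_rot":[0,0,0]},{"claw":-1,"slide":[-18,0,0],"delta_rot":[0,0,0]},{"claw":-1,"slide":[-22,0,0],"delta_rot":[0,0,0]},{"claw":-1,"slide":[-25,0,0],"delta_rot":[0,0,0]}]}}

```text
time: 12.65
position: [0.531, 0.1694, 0.0496]
tool_rot: [0.448, 3.109, 0.001]
ft_force: [-2.0, -1.9, 5.1]
grip_width: 0.195
grip_force: 20.0
```

Emit:
{"op": "send_rows", "data": {"motion": [{"claw":-1,"slide":[-2,0,0],"delta_rot":[0,0,0]},{"claw":-1,"slide":[-4,0,0],"delta_rot":[0,0,0]},{"claw":-1,"slide":[-5.5,0,0],"delta_rot":[0,0,0]},{"claw":-1,"slide":[-7,0,0],"delta_rot":[0,0,0]},{"claw":-1,"slide":[-8,0,0],"delta_rot":[0,0,0]}]}}

```text
time: 13.15
position: [0.5361, 0.1679, 0.0496]
tool_rot: [-0.447, -3.106, 0.001]
ft_force: [-10.2, -1.6, 11.2]
grip_width: 0.196
grip_force: 20.0
```

Emit:
{"op": "send_rows", "data": {"motion": [{"claw":-1,"slide":[-1,0,0],"delta_rot":[0,0,0]},{"claw":-1,"slide":[-2,0,0],"delta_rot":[0,0,0]},{"claw":-1,"slide":[-3,0,0],"delta_rot":[0,0,0]},{"claw":-1,"slide":[-4,0,0],"delta_rot":[0,0,0]}]}}

```text
time: 13.55
position: [0.5363, 0.1679, 0.0494]
tool_rot: [-0.443, -3.1, 0.004]
ft_force: [-19.0, -0.7, 19.3]
grip_width: 0.194
grip_force: 20.0
```

Emit:
{"op": "send_rows", "data": {"motion": [{"claw":-1,"slide":[3,0,0],"delta_rot":[0,0,0]},{"claw":-1,"slide":[5,0,0],"delta_rot":[0,0,0]},{"claw":-1,"slide":[5,0,0],"delta_rot":[0,0,0]}]}}

```text
time: 13.85
position: [0.536, 0.1679, 0.0496]
tool_rot: [-0.447, -3.109, 0.0]
ft_force: [-5.4, -1.2, 8.1]
grip_width: 0.195
grip_force: 20.0
```

Still pushing lightly against the stop. I'll release and rise.

Emit:
{"op": "send_rows", "data": {"motion": [{"claw":-0.5,"slide":[0.5,0,0],"delta_rot":[0,0,0]},{"claw":-0.3,"slide":[1,0,0],"delta_rot":[0,0,0]},{"claw":-0.1,"slide":[1.5,0,0],"delta_rot":[0,0,0]},{"claw":0,"slide":[2,0,0],"delta_rot":[0,0,0]},{"claw":0,"slide":[2,0,0],"delta_rot":[0,0,0]}]}}

```text
time: 14.35
position: [0.5347, 0.1682, 0.0491]
tool_rot: [0.447, 3.11, 0.0]
ft_force: [-0.0, 0.1, 0.0]
grip_width: 0.475
grip_force: 0.0
```

Emit:
{"op": "send_rows", "data": {"motion": [{"claw":0,"slide":[0,0,-25],"delta_rot":[0,0,0]},{"claw":0,"slide":[20,0,-60],"delta_rot":[0,0,0]},{"claw":-0.3,"slide":[40,0,-100],"delta_rot":[0,0,0]},{"claw":-0.6,"slide":[40,0,-145],"delta_rot":[0,0,0]},{"claw":-1,"slide":[40,0,-190],"delta_rot":[0,0,0]}]}}

```text
time: 14.85
position: [0.4954, 0.1797, 0.2408]
tool_rot: [0.445, 3.109, -0.001]
ft_force: [1.9, 0.6, 0.5]
grip_width: 0.31
grip_force: 0.0
```

```bash
python3 - <<'E'
from h import *
for i in range(3): snap('wrist','w7')
snap('side','side1');snap('scene','scene1')
az=np.radians(-16.35); n=np.array([511,176]); h=n+100.3*np.array([np.cos(az),np.sin(az)]); print('plunger est',h)
rows([(*h,250,163.65),(*h,216,163.65)])
# carriage check: knob dark circle in w7
k=h-75*np.array([np.cos(az),np.sin(az)]); u,v=proj('w7',(*k/1000,.052)); print('knob pred',u,v)
i=cv2.imread('pics/w7.png'); g=i.max(2)
def blob(g,u,v,t=70,w=40):
    u,v=int(u),int(v); m=(g[max(0,v-w):v+w,max(0,u-w):u+w]<t).astype(np.uint8); n,l,s,c=cv2.connectedComponentsWithStats(m)
    return [(s[j].tolist(),(c[j]+[max(0,u-w),max(0,v-w)]).round(1).tolist()) for j in range(1,n) if s[j,4]>40]
print(blob(g,u,v))
for f in('scene1','side1'):
    p=proj(f,(*h/1000,.193)); print(f,'head pred',p, blob(cv2.imread('pics/'+f+'.png').max(2),*p,w=16,t=60))
E
```

```text
plunger est [607.24386786 147.76512974]
now t 15.1 [496.1 179.  238.7] az 163.61 z [-0.    -0.001 -1.   ] F [-0.5 -0.8 -0.3] g 0.08182843488020577 j [ 0.57  0.17 -1.05  1.73  0.15  1.33  0.77]
[-115.4, 1.4, -11.3] -0.001
[-115.4, 1.4, 22.7] -0.001
knob pred 312.69576963385873 205.16627190070366
[([34, 27, 14, 19, 125], [312.1, 200.4]), ([5, 65, 20, 15, 242], [287.0, 238.0]), ([64, 65, 16, 15, 200], [344.1, 238.0])]
scene1 head pred (np.float64(287.77246065613247), np.float64(190.46111281650104)) [([1, 0, 31, 26, 319], [286.7, 187.4])]
side1 head pred (np.float64(309.1220743756222), np.float64(183.54745709823447)) [([9, 10, 15, 14, 143], [309.7, 184.7]), ([0, 13, 7, 13, 65], [295.4, 186.0])]
```

```bash
python3 - <<'E'
from h import *
g=cv2.imread('pics/w7.png').max(2); print(g[184:222:1,300:328:2])
for f in('scene1','side1'): print(f,proj(f,(.5353,.1688,.052)),proj(f,(.5353,.1688,.033)))
g=cv2.imread('pics/side1.png').max(2); u,v=map(int,proj('side1',(.5353,.1688,.046))); print(u,v); print(g[v-10:v+10,u-10:u+12])
E
```

```text
[[156 153 156 163 160 156 158 160 159 166 163 193 200 206]
 [152 152 183 192 191 182 190 198 191 229 220 204 203 205]
 [157 154 204 211 214 202 212 213 211 255 251 238 205 200]
 [156 147 209 210 217 206 216 213 212 255 251 241 203 201]
 [150 152 206 213 212 207 212 216 207 237 250 242 201 206]
 [155 152 204 210 215 209 216 211 202 237 250 241 203 200]
 [153 153 208 215 211 193 191 173 188 246 250 243 204 205]
 [149 154 205 214 215 132  83  80 157 255 249 241 201 202]
 [154 149 205 215 178  71  60  63  89 255 252 240 199 201]
 [149 148 206 213 102  61  62  65  55 214 254 242 201 202]
 [150 151 203 208  72  62  67  70  65 125 255 241 201 203]
 [152 150 204 176  59  66  68  66  69  69 243 245 199 198]
 [155 151 206 127  64  74  66  69  70  56 198 246 199 196]
 [149 147 204  86  66  70  72  72  68  64 135 245 200 199]
 [151 154 203  73  66  69  68  71  69  66 126 245 202 202]
 [152 152 184  66  63  73  72  76  68  65  93 249 199 203]
 [153 156 166  65  68  68  76  77  67  68  79 249 196 200]
 [155 154 158  63  68  66  77  81  79  72  82 245 204 202]
 [150 154 149  60  70  75  71  75  78 
[... 2583 characters left out ...]
0  27  41  70  96 103 105 106
  107 104 106 109]
 [167 165 162 157 153 147 128  81  41  24  21  29  45  73  97 102 101 105
  105 106 101 105]
 [186 185 183 181 182 180 161 115  53  30  24  32  62  95 110 108 104 106
  107 105 103 103]
 [219 223 223 223 220 220 208 158  80  30  29  40  89 134 133 122 111 111
  112 110 109 106]
 [229 233 234 236 236 235 228 189 103  38  28  51 102 152 151 131 117 118
  119 114 113 113]
 [204 213 224 230 234 235 232 211 138  87  81  97 121 156 156 129 121 115
  113 120 115 114]
 [153 167 180 191 201 213 221 218 178 154 156 165 160 159 146 123 119 115
  117 116 118 114]
 [143 142 139 143 153 169 181 184 177 181 195 206 188 163 134 118 120 117
  118 119 115 117]]
```

Emit:
{"op": "send_rows", "data": {"motion": [{"claw":-1,"slide":[0,0,45],"delta_rot":[0,0,0]},{"claw":-1,"slide":[0,0,92],"delta_rot":[0,0,0]},{"claw":-1,"slide":[0,0,140],"delta_rot":[0,0,0]},{"claw":-1,"slide":[0,0,175],"delta_rot":[0,0,0]},{"claw":-1,"slide":[0,0,189],"delta_rot":[0,0,0]}]}}

```text
time: 15.6
position: [0.4921, 0.1781, 0.045]
tool_rot: [-0.445, -3.101, 0.004]
ft_force: [-0.3, 0.6, 0.0]
grip_width: 0.001
grip_force: 0.0
```

Emit:
{"op": "send_rows", "data": {"motion": [{"claw":-1,"slide":[-4,0,0],"delta_rot":[0,0,0]},{"claw":-1,"slide":[-9,0,0],"delta_rot":[0,0,0]},{"claw":-1,"slide":[-13,0,0],"delta_rot":[0,0,0]},{"claw":-1,"slide":[-16,0,0],"delta_rot":[0,0,0]},{"claw":-1,"slide":[-18,0,0],"delta_rot":[0,0,0]}]}}

```text
time: 16.1
position: [0.5149, 0.1741, 0.0514]
tool_rot: [0.448, 3.107, 0.001]
ft_force: [-0.3, 0.3, 0.4]
grip_width: 0.004
grip_force: 0.0
```

Emit:
{"op": "send_rows", "data": {"motion": [{"claw":-1,"slide":[-1,0,0],"delta_rot":[0,0,0]},{"claw":-1,"slide":[-2,0,0],"delta_rot":[0,0,0]},{"claw":-1,"slide":[-3,0,0],"delta_rot":[0,0,0]},{"claw":-1,"slide":[-3,0,0],"delta_rot":[0,0,0]}]}}

```text
time: 16.5
position: [0.5165, 0.1733, 0.0502]
tool_rot: [0.447, 3.11, -0.0]
ft_force: [0.9, 0.0, -0.8]
grip_width: 0.006
grip_force: 0.0
```

Emit:
{"op": "send_rows", "data": {"motion": [{"claw":-1,"slide":[-1,0,0],"delta_rot":[0,0,0]},{"claw":-1,"slide":[-2,0,0],"delta_rot":[0,0,0]},{"claw":-1,"slide":[-3,0,0],"delta_rot":[0,0,0]},{"claw":-1,"slide":[-3,0,0],"delta_rot":[0,0,0]}]}}

```text
time: 16.9
position: [0.5186, 0.1727, 0.0501]
tool_rot: [-0.447, -3.108, 0.001]
ft_force: [-2.4, -0.3, 1.3]
grip_width: 0.008
grip_force: 1.2
```

Emit:
{"op": "send_rows", "data": {"motion": [{"claw":-1,"slide":[-1,0,0],"delta_rot":[0,0,0]},{"claw":-1,"slide":[-2,0,0],"delta_rot":[0,0,0]},{"claw":-1,"slide":[-3,0,0],"delta_rot":[0,0,0]},{"claw":-1,"slide":[-3,0,0],"delta_rot":[0,0,0]}]}}

```text
time: 17.3
position: [0.5189, 0.1728, 0.0499]
tool_rot: [-0.444, -3.104, 0.002]
ft_force: [-9.9, 1.4, 6.4]
grip_width: 0.004
grip_force: 4.8
```

The fingers meet 10 N at the knob with no motion, so the carriage is at its stop. I'll back away, rise, and go over the plunger.

Emit:
{"op": "send_rows", "data": {"motion": [{"claw":-1,"slide":[15,0,0],"delta_rot":[0,0,0]},{"claw":-1,"slide":[28,0,-30],"delta_rot":[0,0,0]},{"claw":-1,"slide":[30,0,-78],"delta_rot":[0,0,0]},{"claw":-1,"slide":[30,0,-126],"delta_rot":[0,0,0]},{"claw":-1,"slide":[30,0,-174],"delta_rot":[0,0,0]}]}}

```text
time: 17.8
position: [0.493, 0.1803, 0.2259]
tool_rot: [0.446, 3.108, -0.001]
ft_force: [1.6, -1.0, -0.5]
grip_width: 0.009
grip_force: 0.0
```

Emit:
{"op": "send_rows", "data": {"motion": [{"claw":-1,"slide":[0,0,-25],"delta_rot":[0,0,0]},{"claw":-1,"slide":[0,0,-35],"delta_rot":[0,0,0]},{"claw":-1,"slide":[0,0,-35],"delta_rot":[0,0,0]},{"claw":-1,"slide":[0,0,-35],"delta_rot":[0,0,0]}]}}

```text
time: 18.2
position: [0.4928, 0.1796, 0.2577]
tool_rot: [-0.448, -3.108, 0.002]
ft_force: [-0.2, -0.3, -1.2]
grip_width: 0.005
grip_force: 0.0
```

```bash
python3 - <<'E'
from h import *
rows([(607.3,147,255,163.65),(607.3,147,216,163.65)])
E
```

```text
now t 18.2 [492.8 179.6 257.7] az 163.61 z [-0.002 -0.001 -1.   ] F [-0.2 -0.3 -1.2] g 0.004681302952005383 j [ 0.59  0.15 -1.07  1.71  0.13  1.36  0.78]
[-119.1, 1.0, 2.5] -0.001
[-119.1, 1.1, 41.5] -0.001
```

Emit:
{"op": "send_rows", "data": {"motion": [{"claw":-1,"slide":[-25,0.5,0],"delta_rot":[0,0,0]},{"claw":-1,"slide":[-60,1,0],"delta_rot":[0,0,0]},{"claw":-1,"slide":[-95,1,0],"delta_rot":[0,0,0]},{"claw":-1,"slide":[-115,1,0],"delta_rot":[0,0,0]},{"claw":-1,"slide":[-119,1,0],"delta_rot":[0,0,0]}]}}

```text
time: 18.7
position: [0.6089, 0.1458, 0.2556]
tool_rot: [-0.45, -3.104, 0.0]
ft_force: [-0.2, 0.4, -0.0]
grip_width: 0.006
grip_force: 0.0
```

Emit:
{"op": "send_rows", "data": {"motion": [{"claw":-1,"slide":[0,0,12],"delta_rot":[0,0,0]},{"claw":-1,"slide":[0,0,24],"delta_rot":[0,0,0]},{"claw":-1,"slide":[0,0,34],"delta_rot":[0,0,0]},{"claw":-1,"slide":[0,0,38],"delta_rot":[0,0,0]},{"claw":-1,"slide":[0,0,38],"delta_rot":[0,0,0]}]}}

```text
time: 19.2
position: [0.607, 0.1474, 0.2204]
tool_rot: [-0.447, -3.109, 0.002]
ft_force: [0.4, -0.3, 0.8]
grip_width: 0.007
grip_force: 0.0
```

Emit:
{"op": "send_rows", "data": {"motion": [{"claw":-1,"slide":[0,0,3],"delta_rot":[0,0,0]},{"claw":-1,"slide":[0,0,5],"delta_rot":[0,0,0]},{"claw":-1,"slide":[0,0,7],"delta_rot":[0,0,0]},{"claw":-1,"slide":[0,0,9],"delta_rot":[0,0,0]},{"claw":-1,"slide":[0,0,11],"delta_rot":[0,0,0]}]}}

```text
time: 19.7
position: [0.6081, 0.1477, 0.2107]
tool_rot: [0.447, 3.109, 0.0]
ft_force: [-1.3, -1.0, 3.6]
grip_width: 0.003
grip_force: 1.8
```

Emit:
{"op": "send_rows", "data": {"motion": [{"claw":-1,"slide":[0,0,2],"delta_rot":[0,0,0]},{"claw":-1,"slide":[0,0,4],"delta_rot":[0,0,0]},{"claw":-1,"slide":[0,0,6],"delta_rot":[0,0,0]},{"claw":-1,"slide":[0,0,8],"delta_rot":[0,0,0]},{"claw":-1,"slide":[0,0,10],"delta_rot":[0,0,0]}]}}

```text
time: 20.2
position: [0.6081, 0.1477, 0.2017]
tool_rot: [0.447, 3.108, -0.001]
ft_force: [-2.4, -1.8, 10.6]
grip_width: 0.003
grip_force: 5.3
```

Emit:
{"op": "send_rows", "data": {"motion": [{"claw":-1,"slide":[0,0,2],"delta_rot":[0,0,0]},{"claw":-1,"slide":[0,0,3.5],"delta_rot":[0,0,0]},{"claw":-1,"slide":[0,0,5],"delta_rot":[0,0,0]},{"claw":-1,"slide":[0,0,6],"delta_rot":[0,0,0]},{"claw":-1,"slide":[0,0,6],"delta_rot":[0,0,0]}]}}

```text
time: 20.7
position: [0.6082, 0.1477, 0.1992]
tool_rot: [0.448, 3.107, -0.003]
ft_force: [-9.7, -4.7, 26.1]
grip_width: 0.006
grip_force: 13.2
```

Emit:
{"op": "send_rows", "data": {"motion": [{"claw":-1,"slide":[0,0,1.2],"delta_rot":[0,0,0]},{"claw":-1,"slide":[0,0,1.2],"delta_rot":[0,0,0]},{"claw":-1,"slide":[0,0,1.2],"delta_rot":[0,0,0]}]}}

```text
time: 21.0
position: [0.6082, 0.1478, 0.1991]
tool_rot: [0.447, 3.106, -0.003]
ft_force: [-11.4, -5.0, 32.4]
grip_width: 0.005
grip_force: 15.8
```

The plunger is at its hard stop: z holds at 199.1 mm while the force climbs to 32 N. I'll ease it back up.

Emit:
{"op": "send_rows", "data": {"motion": [{"claw":-1,"slide":[0,0,-5],"delta_rot":[0,0,0]},{"claw":-1,"slide":[0,0,-10],"delta_rot":[0,0,0]},{"claw":-1,"slide":[0,0,-16],"delta_rot":[0,0,0]},{"claw":-1,"slide":[0,0,-24],"delta_rot":[0,0,0]},{"claw":-1,"slide":[0,0,-34],"delta_rot":[0,0,0]}]}}

```text
time: 21.5
position: [0.6074, 0.1474, 0.2266]
tool_rot: [-0.447, -3.108, 0.001]
ft_force: [0.3, 0.5, 0.2]
grip_width: 0.003
grip_force: 0.0
```

Emit:
{"op": "send_rows", "data": {"motion": [{"claw":-1,"slide":[0,0,-20],"delta_rot":[0,0,0]},{"claw":-1,"slide":[20,0,-40],"delta_rot":[0,0,0]},{"claw":-1,"slide":[55,0,-50],"delta_rot":[0,0,0]},{"claw":-1,"slide":[90,0,-50],"delta_rot":[0,0,0]},{"claw":-1,"slide":[100,0,-50],"delta_rot":[0,0,0]}]}}

```text
time: 22.0
position: [0.5087, 0.1782, 0.2773]
tool_rot: [-0.441, -3.11, 0.002]
ft_force: [-0.5, 1.1, 0.5]
grip_width: 0.006
grip_force: 0.0
```

```bash
python3 - <<'E'
from h import *
for i in range(4): d=snap('wrist','w8')
snap('side','side2'); snap('scene','scene2'); rows([])
for f,a in(('side2','side1'),('scene2','scene1')):
    A=cv2.imread(f'pics/{f}.png').max(2).astype(int);B=cv2.imread(f'pics/{a}.png').max(2).astype(int)
    for n,p in dict(head=(.6073,.147,.19),vial=(.6073,.147,.055),knob=(.5353,.1688,.046)).items():
        u,v=map(int,proj(f,p)); print(f,n,np.abs(A-B)[v-8:v+8,u-9:u+9].mean().round(1))
E
```

```text
now t 22.3 [513.1 174.7 276.7] az 163.52 z [-0.     0.001 -1.   ] F [ 0.4 -0.7 -0.5] g 0.006196359010346712 j [ 0.59  0.19 -1.07  1.64  0.17  1.41  0.77]
side2 head 2.2
side2 vial 9.4
side2 knob 2.1
scene2 head 44.3
scene2 vial 9.5
scene2 knob 0.8
```

The side view shows the head back up and the knob unmoved, and only the cap region changed. I'll hand in.

```bash
python3 -c "
from bench import ctrl
print(ctrl.close_job())"
```

```text
the job is handed in; nothing more can be done
None
```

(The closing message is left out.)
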